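# Sort the parts tubs by weight and hang the full one

## Task

The two blue parts tubs look alike, but one is full of salvaged parts and the other is empty: feel which is the heavier. Hang the full tub by its handle over both prongs of the red double hook under the lamp, and stand the empty tub flat inside the grey tray, without dropping or tipping over either. Leave the circuit board, the spray bottle and the screwdriver where they are.

Things in the scene. Friction and masses are not known exactly. Their poses are not given: they have to be found in the camera images.
- tub_1: Tub, looks exactly like tub_2, blue box, grey lid, rigid steel handle. The full one of the two (either may be it) weighs 0.5 to 0.8 kg, the empty one 0.2 to 0.36 kg. Box 80 (x) x 120 (y) x 65 high with lid (rim 84 x 124). Same after a half turn; balances plumb below its handle bar. Origin: centre of underside, z up. At the start it stands on the bench, y within 20 degrees of the world's y.
- tub_2: Tub, looks exactly like tub_1, blue box, grey lid, rigid steel handle. The full one of the two (either may be it) weighs 0.5 to 0.8 kg, the empty one 0.2 to 0.36 kg. Box 80 (x) x 120 (y) x 65 high with lid (rim 84 x 124). Same after a half turn; balances plumb below its handle bar. Origin: centre of underside, z up. At the start it stands on the bench, y within 20 degrees of the world's y.
- tub_1_grip (a point): Middle of tub_1's handle, on the bar's centre line, 135 above the tub's underside; axes as the tub's. The handle is a straight round bar, 12 in diameter, 110 long along y, that does not swing, on two 8 thick uprights at y = +55 and -55; 64 of free space between bar and lid.
- tub_2_grip (a point): Middle of tub_2's handle, on the bar's centre line, 135 above the tub's underside; axes as the tub's. The handle is a straight round bar, 12 in diameter, 110 long along y, that does not swing, on two 8 thick uprights at y = +55 and -55; 64 of free space between bar and lid.
- rack: Fixed grey frame with double hook and lamp. Origin on the bench; x points away from the robot (yaw within 12 degrees). Posts 25 square at x 35, y +-165, feet 120 x 50. Crossbar x 7 to 32, z 255 to 281. White lamp batten above and behind the hook: x 12 to 57, y +-180, z 345 to 389: an upright gripper at the hook hits it; one leaning back to the robot by 25 to 45 degrees clears it.
- hook_seat (a point): Rest point for the middle of the bar, bar along y; 60 in front (-x) of rack origin, 271 high, axes as rack. Midway between 2 red prongs, 8 thick, at y +-32, that run from the crossbar to -x and turn up 15 to 28 before this point. Nothing joins the prongs: fingers fit between. Come from -x, the bar 20 to 48 above this point (bar over the tips, lid under the prongs), then lower.
- tray: Fixed shallow open grey plastic tray, 170 (x) x 200 (y) x 25 high outside, walls and floor 5 thick. Origin: centre of the underside; yaw within about 12 degrees.
- tray_in (a point): Centre of the tray's inner floor, 5 above the bench; axes as the tray's.
- board: Loose green circuit board with components, 90 x 70, 20 high; bystander. Origin: centre of the underside.
- spray: Loose red spray bottle with white head, 64 in diameter, 161 high; bystander. Origin: centre of the underside.
- driver: Loose screwdriver with orange handle, 180 long, lying; bystander. Origin: underside of its middle, handle towards its -x.

How it is judged:
At the end, for the whole second after the job is handed in: Full tub (over 4.2 N on the hook) at rest, hung plumb (0.25 rad) by its bar on both prongs: bar middle 22 mm before to 45 behind the seat, 25 sideways, -12/+14 high. Empty tub at rest flat in the tray (45 mm from its middle each way, 5 high, 0.06 rad). Board, bottle, driver within 30 mm of start (((x of tub_1_grip in the frame of hook_seat between -0.022 and 0.045 m and y of tub_1_grip in the frame of hook_seat between -0.025 and 0.025 m and z of tub_1_grip in the frame of hook_seat between -0.012 and 0.014 m and angle between tub_1's own z axis and vertical below 0.25 rad and angle between the y axis of tub_1 and the y axis of rack, either way round below 0.25 rad and contact force between tub_1 and rack above 4.2 N and linear speed of tub_1 below 0.05 m/s and x of tub_2 in the frame of tray_in between -0.045 and 0.045 m and y of tub_2 in the frame of tray_in between -0.045 and 0.045 m and z of tub_2 in the frame of tray_in between -0.005 and 0.005 m and angle between tub_2's own z axis and vertical below 0.06 rad and linear speed of tub_2 below 0.03 m/s) or (x of tub_2_grip in the frame of hook_seat between -0.022 and 0.045 m and y of tub_2_grip in the frame of hook_seat between -0.025 and 0.025 m and z of tub_2_grip in the frame of hook_seat between -0.012 and 0.014 m and angle between tub_2's own z axis and vertical below 0.25 rad and angle between the y axis of tub_2 and the y axis of rack, either way round below 0.25 rad and contact force between tub_2 and rack above 4.2 N and linear speed of tub_2 below 0.05 m/s and x of tub_1 in the frame of tray_in between -0.045 and 0.045 m and y of tub_1 in the frame of tray_in between -0.045 and 0.045 m and z of tub_1 in the frame of tray_in between -0.005 and 0.005 m and angle between tub_1's own z axis and vertical below 0.06 rad and linear speed of tub_1 below 0.03 m/s)) and distance of each of board, spray, driver from where it was at the start of the episode below 0.03 m); the robot touches nothing.
It fails at once if the circuit board, spray bottle or screwdriver is moved more than 30 mm (distance of any of board, spray, driver from where it was at the start of the episode above 0.03 m).
It fails at once if a tub is tipped more than 45 degrees (angle between any of tub_1, tub_2's own z axis and vertical above 0.785 rad).
It fails at once if a tub is dropped (moves faster than 0.7 m/s with no finger on it: a fall of 25 mm) ((linear speed of tub_1 above 0.7 m/s and contact force between the fingers and tub_1 below 0.1 N) or (linear speed of tub_2 above 0.7 m/s and contact force between the fingers and tub_2 below 0.1 N)).
It also fails if it takes over 72 s, if anything falls off the work surface, if the arm or the gripper's body presses on something with over 40 N, if the wrist force passes 120 N, or if a joint passes its speed limit or range.

## Robot

A 6-joint arm with a two-finger parallel gripper is mounted at the origin on the work surface. World frame = base frame: x ahead of the robot, y to its left, z up, the work surface at z = 0. Lengths are in m, angles in rad, forces in N, time in s.
With the tool pointing down it reaches from about 0.325 to 0.9 m from the base axis. Payload 6.1 kg.
Tool frame: the origin (TCP) lies at the very end of the fingers, on their centre line; the grasp point (between the pads) lies 19 mm behind it (env.grasp_offset is the z of the grasp point in the tool frame, in m); z points along the fingers, y is the line along which they close (so a half turn about z gives the same grasp; the last joint's range is limited). The gripper opens to 85 mm and grips with 20 to 120 N. Pads are 22 mm wide; open, the fingers measure 114 mm over their backs; the gripper's body (76 mm by 85 mm) begins 54 mm behind the grasp point. The pads swing forward as they close: fully open they stand 13 mm farther back than shut.
Start: joints at [-1.397, 0.22, 1.526, -0, 1.395, -0.126], TCP at [0.185, -0.597, 0.207] pointing down, gripper open.
Joint ranges: [-2.98, 2.98], [-0.91, 2.08], [0.09, 2.57], [-1.24, 4.39], [0.2, 2.65], [-2.68, 2.68]. Speed limits (rad/s): [2.57, 2.57, 3.01, 3.14, 3.14, 3.14].

## Interface

Orientations are given as a unit quaternion [x, y, z, w].
In Python, from cell import env gives the robot as it stands.
- The arm moves only by the tool servo_tool, never from a script. Its argument "targets" is one flat list of numbers, 4 for each row, row after row: the shift along the world's x, y, z in mm, then the turn about the world's z in rad. In form: [tx, ty, tz, twist, tx, ty, tz, twist, ...]. A call has exactly 5 rows; each row is the pose to reach, as a shift and turn from the pose commanded when the call began; what a row does not reach only later rows make up. A row lasts 1/12 s, in which the tool goes at most 41.7 mm and 7.16 degrees, less where a joint would pass 70% of its speed; a pose out of reach is approached as far as the arm can. A call with a gripper value outside its range is refused whole. "jaw" is the opening, from -1 (shut) to 1 (fully open), set as the call begins (left out, the last holds). The fingers move at their own pace and stop on an object; "grip_force" is the grip in N (left out, the last holds). Time passes only in rows, so rows that repeat a pose let the fingers close, or fill a call up. It gives the time, the measured TCP pose, the force, the opening and the grip force at its end, in the units of the state.
- env.get_state(): the state, without advancing time (a new reading comes with each control period).
- env.grab_frame(name): name is "side" or "top"; returns a dict with "pixels" (384x512x3 uint8, blue, green, red), "intrinsics" (3x3 intrinsics, pixels), "k1" (the pictures are not rectified: a ray, as slopes to the right and down, at radius r is drawn at 1 + k1 r^2 times it, then the intrinsics apply), "R" (3x3) and "t" (3): a world point X has camera coordinates R X + t. Camera axes: x right, y down, z forward; pixel columns grow to the right and rows downward; lengths in m; the calibration is good to about 2 mm. A picture is of the moment at which its call begins. There is no depth.
- env.close_job(): hands the job in; it is judged then, once.
Trained networks look in a picture, given as the dict that the camera call returned (one of the last four; its "shot" number tells which), for a name from the list of things; names that differ only in an ending like _2 or _b are one class to them, and where a whole thing is asked for, a point or a joint stands for the part that bears it (a point fixed in the world has none). Each returns a list of dicts, best first, with "p" (0 to 1); they miss things now and then, are a little off and sometimes report something else, mostly with a low value. They report only what shows in the picture. A call takes as long as a camera call.
- env.find_in(picture, target): "location" ([x, y, z] in m, in world coordinates, good to about 4 mm: the middle of the surface that is visible of it).
- env.silhouettes(picture, target): "region" (384x512 bool, what is visible of it).
- env.mark_of(picture, target): "location" ([x, y, z] in m, in world coordinates, good to about 4 mm: a listed point, or the origin of a listed thing).
The state is a dict: "t": time; "qpos": joint angles; "qvel": joint speeds; "joint_efforts": joint torques, N m; "position": TCP position; "orientation": TCP orientation; "wrist_force": force on the tool from outside, world axes, zero at the start; "ft_torque": the same for the moment, N m; "opening": finger opening in m; "gripper_force": force on a finger pad.
Only numpy, scipy, OpenCV 4.12 (cv2) and the standard library are available. Lean on these libraries where they do the work, as an engineer would, in place of code of your own. Each camera call takes 0.05 s, during which the arm holds its last target. There are 200 camera calls.

## Working session

There is one attempt and no reset: what is moved stays moved. The work goes in short steps, Python scripts to look and compute and a tool call to move; the robot and the scene stay as the last step left them, time stands still between calls to the robot, and variables do not carry over. Pictures are saved under pics/ and viewed, at most 10 in all, crops included, and the job is handed in when it is done.

Besides the shell and the picture viewer there is one more tool, called after "Call:" as name(argument=value, ...), one argument or row to a line, values as JSON. servo_tool: Moves the arm, as the interface text tells. Its arguments: {"type":"object","properties":{"targets":{"type":"array"},"jaw":{"type":"number"},"grip_force":{"type":"number"}},"required":["targets"]}

```bash
mkdir -p pics; cat > h.py <<'E'
from cell import env
import numpy as np, cv2
def rep(pics,names):
    for n in names:
        for v,p in pics.items():
            try: print(n,v,[(np.round(np.array(d["location"])*1000).astype(int).tolist(),round(d["p"],2)) for d in env.mark_of(p,n)][:4])
            except Exception as e: print(n,v,e)
def ray(p,u,v):
    K=np.array(p["intrinsics"]);x=np.array([(u-K[0,2])/K[0,0],(v-K[1,2])/K[1,1]]);y=x.copy()
    for _ in range(20): y=x/(1+p["k1"]*(y@y))
    R=np.array(p["R"]);return -R.T@np.array(p["t"]),R.T@np.array([*y,1])
def proj(p,X):
    c=np.array(p["R"])@np.array(X)+np.array(p["t"]);s=c[:2]/c[2];s=s*(1+p["k1"]*(s@s));K=np.array(p["intrinsics"])
    return s*[K[0,0],K[1,1]]+[K[0,2],K[1,2]]
E
python3 - <<'E'
from h import *
P={v:env.grab_frame(v) for v in("side","top")}
cv2.imwrite("pics/a.png",np.hstack([cv2.resize(P[v]["pixels"],(800,600)) for v in P])[:, :800]);cv2.imwrite("pics/b.png",cv2.resize(P["top"]["pixels"],(800,600)))
rep(P,["tub_1","tub_1_grip","hook_seat","rack","tray","tray_in","board","spray","driver"])
for v in P: print(v,-np.array(P[v]["R"]).T@P[v]["t"])
print(env.get_state())
E
```

```text
tub_1 side [([517, -28, 0], 0.69), ([464, -273, 1], 0.65)]
tub_1 top [([516, -29, 0], 0.97), ([463, -269, -2], 0.85), ([666, 22, 271], 0.47)]
tub_1_grip side [([518, -30, 134], 0.82)]
tub_1_grip top [([520, -24, 135], 0.89)]
hook_seat side [([664, 19, 273], 0.95)]
hook_seat top [([665, 19, 270], 0.57)]
rack side []
rack top []
tray side [([500, 264, 2], 0.72)]
tray top [([495, 268, 1], 0.91)]
tray_in side [([495, 265, 5], 0.88)]
tray_in top [([498, 269, 5], 0.93)]
board side [([657, -373, 2], 0.69)]
board top [([652, -373, 0], 0.65)]
spray side [([620, 436, -2], 0.64)]
spray top [([622, 437, -5], 0.86)]
driver side [([328, 134, -2], 0.83)]
driver top [([330, 128, 0], 0.53)]
side [0.059606   0.64774627 0.9305827 ]
top [0.34082712 0.05060793 1.49562986]
{'t': 1.0, 'qpos': array([-1.39706689e+00,  2.20382213e-01,  1.52649484e+00,  9.68046263e-06,
        1.39468834e+00, -1.26086521e-01]), 'qvel': array([-0.00113686,  0.00020675, -0.00157731, -0.00015854,  0.00253849,
       -0.00119359]), 'joint_efforts': array([ 1.70023130e-03, -4.96854687e+01, -3.89739919e+01, -3.19266583e-04,
        6.74513030e-04, -2.20550089e-05]), 'position': array([ 0.18459816, -0.59711832,  0.20701341]), 'orientation': array([9.88784952e-01, 1.49346304e-01, 5.08875728e-06, 1.35157485e-05]), 'wrist_force': array([0.11443559, 0.31385854, 0.04622315]), 'ft_torque': array([ 0.03789375, -0.03914627, -0.00453792]), 'gripper_force': 0.0, 'opening': 0.08557106904879842}
```

View pics/a.png

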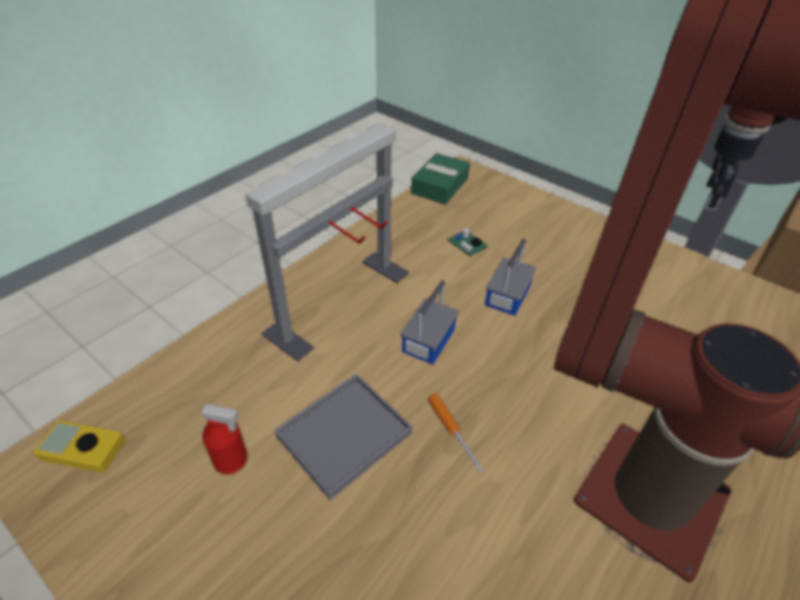

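View pics/b.png

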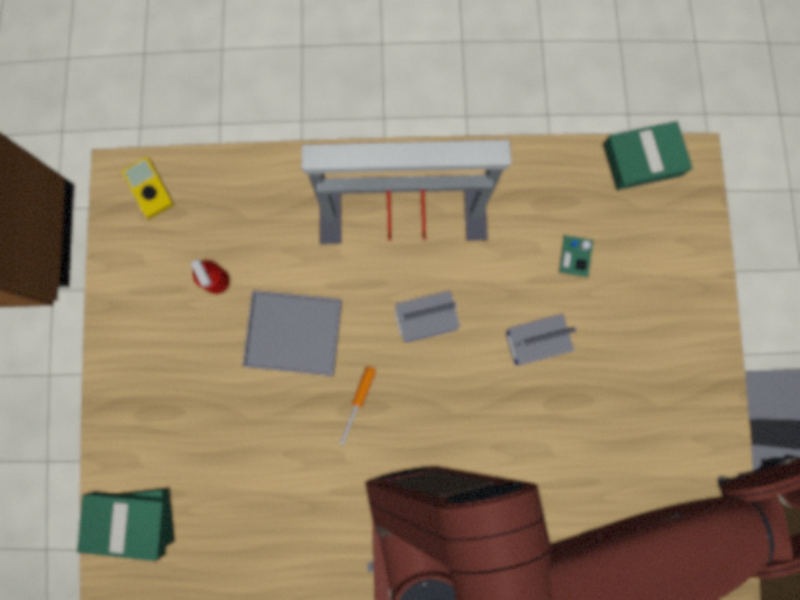

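The side view shows tubs near (430,330) and (510,285), the rack with red prongs at (355,225), and the tray at (345,435). In the top view (+x up, +y left) the handle bars run (405,316)–(454,305) and (523,342)–(575,329), and the prongs run from (390,238) and (424,238) up to y≈190. The network positions match this.

```bash
python3 - <<'E'
from h import *
P={v:env.grab_frame(v) for v in("side","top")}
p=P["top"]
def on(u,v,z,p=p):
    o,d=ray(p,u,v);return (o+d*(z-o[2])/d[2])*1000
s=.64
for nm,z,pts in [("A",.135,[(405,316),(454,305)]),("B",.135,[(523,342),(575,329)]),("prL",.271,[(390,238),(389,192)]),("prR",.271,[(424,238),(422,192)]),("tray",.025,[(253,291),(342,298),(333,376),(243,367)]),("lamp",.389,[(303,169),(510,165)])]:
    print(nm,[np.round(on(a*s,b*s,z)).tolist()[:2] for a,b in pts])
# red prong fit both views
for v in P:
    im=P[v]["pixels"].astype(int);m=(im[...,2]>im[...,1]+50)&(im[...,2]>im[...,0]+50)
    c=proj(P[v],[.665+.02,.019,.265]);yy,xx=np.nonzero(m);k=np.hypot(xx-c[0],yy-c[1])<32
    X=np.array([on(a,b,.266,P[v])[:2] for a,b in zip(xx[k],yy[k])]);mid=X[:,1].mean()
    for g in (X[X[:,1]>mid],X[X[:,1]<=mid]):
        d=np.linalg.svd(g-g.mean(0))[2][0];print(v,"prong mean",g.mean(0).round(),"yaw",np.degrees(np.arctan(d[1]/d[0])).round(1),"x",g[:,0].min().round(),g[:,0].max().round())
for n in("tub_1","tray"):
  for v in P:
    for d in env.silhouettes(P[v],n)[:3]:
        yy,xx=np.nonzero(d["region"]);z=.065 if n=="tub_1" else .025
        X=np.array([on(a,b,z,P[v])[:2] for a,b in zip(xx,yy)],dtype=np.float32);r=cv2.minAreaRect(X);print(n,v,round(d["p"],2),np.round(r[0]),np.round(r[1]),round(r[2],1))
for v in P: rep({v:P[v]},["tub_1_grip","tub_2_grip","hook_seat"])
# triangulate grip between views
def tri(a,b):
    (o1,d1),(o2,d2)=a,b;A=np.stack([d1,-d2],1);t=np.linalg.lstsq(A,o2-o1,rcond=None)[0];return ((o1+d1*t[0]+o2+d2*t[1])/2*1000).round(1),np.linalg.norm(o1+d1*t[0]-o2-d2*t[1])*1000
print("A bar ends", [tri(ray(P["top"],a*s,b*s),ray(P["side"],c*s,e*s)) for a,b,c,e in [(405,316,420,314),(454,305,443,284)]])
cv2.imwrite("pics/c.png",cv2.resize(np.hstack([P["top"]["pixels"][175:255,230:390],P["side"]["pixels"][140:240,240:350][:80,:]*1][:1]),(800,400),interpolation=cv2.INTER_CUBIC))
E
```

```text
A [[511.0, 21.0], [530.0, -79.0]]
B [[451.0, -215.0], [474.0, -323.0]]
prL [[640.0, 47.0], [729.0, 46.0]]
prR [[638.0, -16.0], [727.0, -16.0]]
tray [[590.0, 352.0], [569.0, 156.0], [399.0, 178.0], [423.0, 374.0]]
lamp [[737.0, 192.0], [734.0, -162.0]]
side prong mean [682.  48.] yaw -1.0 x 644.0 735.0
side prong mean [682. -15.] yaw -3.0 x 643.0 736.0
top prong mean [688.  48.] yaw 0.4 x 639.0 733.0
top prong mean [689. -16.] yaw 0.7 x 640.0 731.0
tub_1 side 0.74 [ 462. -278.] [ 91. 265.] 12.9
tub_1 side 0.58 [515. -38.] [ 98. 230.] 13.7
tub_1 side 0.33 [ 976. -149.] [424. 994.] 42.8
tub_1 top 0.69 [521. -26.] [ 89. 132.] 12.3
tub_1 top 0.57 [ 463. -269.] [ 86. 145.] 13.5
tray side 0.7 [490. 271.] [204. 182.] 82.1
tray top 0.88 [499. 267.] [205. 175.] 82.8
tub_1_grip side [([517, -30, 135], 0.66)]
tub_2_grip side [([465, -270, 137], 0.59), ([329, 132, -4], 0.25), ([665, 16, 272], 0.17)]
hook_seat side [([664, 15, 270], 0.62)]
tub_1_grip top [([517, -24, 136], 0.65), ([464, -268, 2], 0.2)]
tub_2_grip top [([459, -266, 134], 0.59)]
hook_seat top [([664, 20, 272], 0.69)]
A bar ends [(array([511.4,  20.8, 129. ]), np.float64(0.5390282387817888)), (array([529.8, -80.1, 130.4]), np.float64(2.733901626040896))]
```

View pics/c.png

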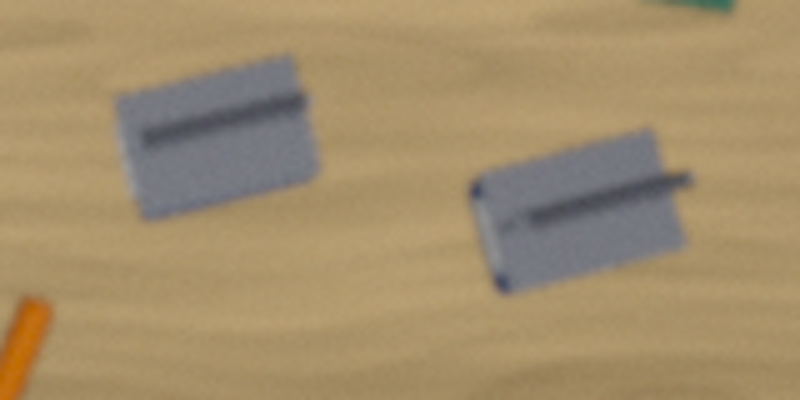

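Call:
servo_tool(
  targets=[17,28,0,0.074,33,57,0,0.147,50,86,0,0.221,66,114,0,0.294,83,142,0,0.368],
  jaw=1,
  grip_force=60,
)

```text
t: 2.02
position: [0.2679, -0.4538, 0.207]
orientation: [0.944, 0.329, 0.0, 0.0]
wrist_force: [-0.1, 0.1, 0.3]
opening: 0.0855
gripper_force: 0.0
```

Call:
servo_tool(
  targets=[17,28,0,0.074,33,57,0,0.147,50,86,0,0.221,66,114,0,0.294,83,142,0,0.368],
)

```text
t: 2.43
position: [0.3511, -0.3117, 0.2073]
orientation: [0.868, 0.497, 0.0, 0.0]
wrist_force: [0.2, -0.6, -0.1]
opening: 0.0859
gripper_force: 0.0
```

Call:
servo_tool(
  targets=[17,28,0,0.074,33,57,0,0.147,50,86,0,0.221,66,114,0,0.294,83,142,0,0.368],
)

```text
t: 2.85
position: [0.4341, -0.1696, 0.2073]
orientation: [0.762, 0.647, 0.0, 0.0]
wrist_force: [1.0, -0.9, -0.5]
opening: 0.0854
gripper_force: 0.0
```

Call:
servo_tool(
  targets=[17,28,0,0.074,33,57,0,0.147,50,86,0,0.221,66,114,0,0.294,84,144,0,0.368],
)

```text
t: 3.27
position: [0.5181, -0.0257, 0.2073]
orientation: [0.631, 0.776, 0.0, 0.0]
wrist_force: [0.2, -0.3, -0.2]
opening: 0.0856
gripper_force: 0.0
```

Call:
servo_tool(
  targets=[0,-1,-25,0,0,-1,-50,0,0,-1,-75,0,0,-1,-88,0,0,-1,-88,0],
)

```text
t: 3.68
position: [0.5148, -0.0274, 0.1153]
orientation: [0.632, 0.775, -0.002, -0.003]
wrist_force: [-0.4, -0.3, 0.0]
opening: 0.0852
gripper_force: 0.0
```

Call:
servo_tool(
  targets=[0,0,0,0,0,0,0,0,0,0,0,0,0,0,0,0,0,0,0,0],
  jaw=-1,
  grip_force=60,
)

```text
t: 4.1
position: [0.5184, -0.0284, 0.1202]
orientation: [0.633, 0.774, 0.0, 0.001]
wrist_force: [0.9, -0.4, -0.1]
opening: 0.0254
gripper_force: 0.0
```

Call:
servo_tool(
  targets=[0,0,0,0,0,0,0,0,0,0,0,0,0,0,0,0,0,0,0,0],
)

```text
t: 4.52
position: [0.5175, -0.0281, 0.119]
orientation: [0.633, 0.774, -0.0, -0.0]
wrist_force: [-0.6, -0.8, 0.9]
opening: 0.0
gripper_force: 0.0
```

Call:
servo_tool(
  targets=[0,0,5,0,0,0,15,0,0,0,30,0,0,0,30,0,0,0,30,0],
)

```text
t: 4.93
position: [0.5188, -0.0283, 0.1506]
orientation: [0.633, 0.774, 0.001, 0.001]
wrist_force: [0.1, 0.4, 0.1]
opening: -0.0001
gripper_force: 0.0
```

Call:
servo_tool(
  targets=[0,0,0,0,0,0,0,0,0,0,0,0,0,0,0,0,0,0,0,0],
)

```text
t: 5.35
position: [0.5173, -0.028, 0.1485]
orientation: [0.633, 0.774, -0.0, -0.0]
wrist_force: [0.4, -0.6, -0.1]
opening: -0.0
gripper_force: 0.0
```

```bash
python3 - <<'E'
from h import *
P={v:env.grab_frame(v) for v in("side","top")}
s=env.get_state();print(s["position"],s["wrist_force"])
rep(P,["tub_1","tub_1_grip"])
p=P["side"];x=np.array(s["position"])
print([proj(p,x+[0,0,h]).round(1).tolist() for h in(0,.019,.073,.12,.16,.2)],proj(p,[.517,-.028,.135]))
im=p["pixels"][90:250,220:420].copy()
cv2.imwrite("pics/d.png",cv2.resize(im,(750,600),interpolation=cv2.INTER_CUBIC))
E
```

```text
[ 0.5174236  -0.02809288  0.14873123] [-0.5786621   0.90570446 -0.12796449]
tub_1 side [([462, -272, -2], 0.91), ([519, -32, -4], 0.79)]
tub_1 top [([520, -30, 0], 0.67), ([464, -270, -1], 0.65)]
tub_1_grip side [([520, -32, 132], 0.55)]
tub_1_grip top [([520, -26, 130], 0.59), ([460, -266, 136], 0.59)]
[[277.0, 187.5], [277.3, 183.2], [278.4, 170.5], [279.4, 158.6], [280.3, 147.9], [281.3, 136.6]] [276.78980959 190.65213478]
```

View pics/d.png

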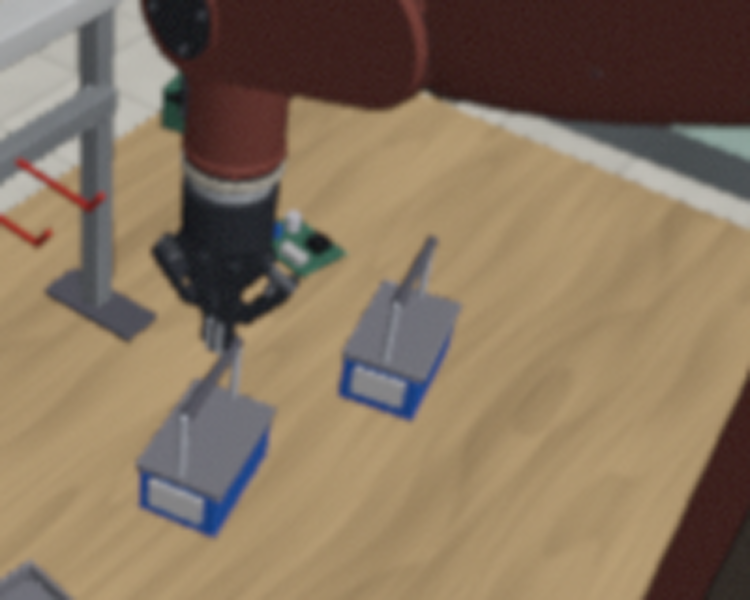

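The crop shows the closed fingertips at about (213,345), roughly 25 mm above the middle of the bar at (210,378), so they shut above it. The tool sits higher than reported, so I'll go about 24 mm lower.

Call:
servo_tool(
  targets=[0,0,10,0,0,0,10,0,0,0,10,0,0,0,10,0,0,0,10,0],
  jaw=1,
)

```text
t: 6.07
position: [0.5175, -0.0281, 0.159]
orientation: [0.633, 0.774, -0.0, -0.0]
wrist_force: [0.7, -0.1, -0.4]
opening: 0.0607
gripper_force: 0.0
```

Call:
servo_tool(
  targets=[1,0,0,0,1,0,-15,0,1,0,-30,0,1,0,-50,0,1,0,-64,0],
)

```text
t: 6.48
position: [0.518, -0.028, 0.0935]
orientation: [0.633, 0.774, -0.0, -0.001]
wrist_force: [-0.5, 0.3, 0.1]
opening: 0.0854
gripper_force: 0.0
```

Call:
servo_tool(
  targets=[0,0,0,0,0,0,0,0,0,0,0,0,0,0,0,0,0,0,0,0],
  jaw=-1,
)

```text
t: 6.9
position: [0.5195, -0.0283, 0.0963]
orientation: [0.633, 0.774, 0.001, 0.001]
wrist_force: [0.0, 0.5, 0.4]
opening: 0.0257
gripper_force: 0.0
```

Call:
servo_tool(
  targets=[0,0,0,0,0,0,0,0,0,0,0,0,0,0,0,0,0,0,0,0],
)

```text
t: 7.32
position: [0.5197, -0.0283, 0.0961]
orientation: [0.633, 0.774, 0.001, 0.001]
wrist_force: [1.7, -0.0, 5.2]
opening: 0.0098
gripper_force: 58.8
```

```bash
python3 - <<'E'
from h import *
P={v:env.grab_frame(v) for v in("side",)}
s=env.get_state();print(s["position"],s["wrist_force"],s["opening"],env.grasp_offset)
p=P["side"];x=np.array(s["position"])
im=p["pixels"][130:230,230:330].copy()
im=cv2.resize(im,(600,600),interpolation=cv2.INTER_CUBIC)
for h in(0,.019,.073):
    q=((proj(p,x+[0,0,h])-[230,130])*6+3).astype(int);print(h,q);cv2.line(im,(q[0]+60,q[1]),(q[0]+90,q[1]),(0,255,255),1)
cv2.imwrite("pics/e.png",im)
E
```

```text
[ 0.51969148 -0.02824353  0.0960532 ] [1.25864694 0.07492184 4.83285619] 0.009656538696407244 -0.0187
0 [275 414]
0.019 [277 390]
0.073 [283 318]
```

View pics/e.png

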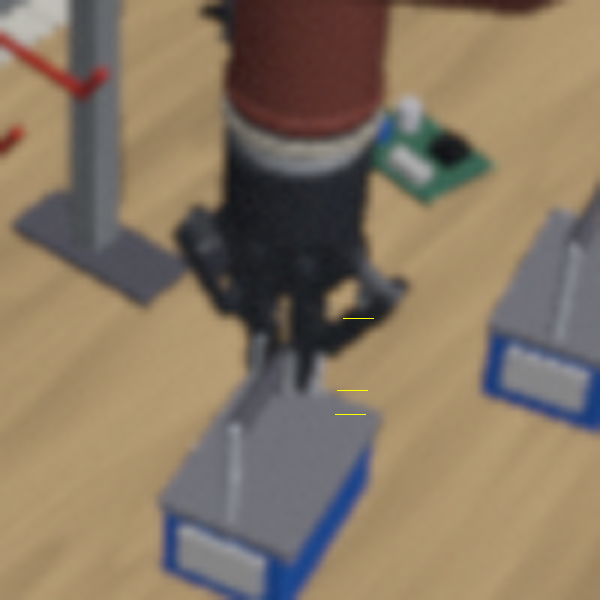

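The right fingertip is at about (310,390), below the bar line at y≈364, so the bar now sits between the pads. Next I'll lift a little and weigh it.

Call:
servo_tool(
  targets=[0,0,3,0,0,0,8,0,0,0,14,0,0,0,20,0,0,0,20,0],
)

```text
t: 7.78
position: [0.5192, -0.0283, 0.1163]
orientation: [0.633, 0.774, 0.0, 0.001]
wrist_force: [0.7, 0.3, -2.3]
opening: 0.0098
gripper_force: 58.5
```

Call:
servo_tool(
  targets=[0,0,0,0,0,0,0,0,0,0,0,0,0,0,0,0,0,0,0,0],
)

```text
t: 8.2
position: [0.5183, -0.028, 0.1147]
orientation: [0.633, 0.774, -0.0, -0.0]
wrist_force: [-0.1, -0.9, -2.7]
opening: 0.0095
gripper_force: 58.5
```

Call:
servo_tool(
  targets=[0,0,0,0,0,0,0,0,0,0,0,0,0,0,0,0,0,0,0,0],
)

```text
t: 8.62
position: [0.5186, -0.0281, 0.115]
orientation: [0.633, 0.774, -0.0, 0.0]
wrist_force: [-0.5, -0.9, -2.1]
opening: 0.0097
gripper_force: 58.5
```

Call:
servo_tool(
  targets=[0,0,15,0,0,0,35,0,0,0,55,0,-2,20,60,-0.02,-4,45,60,-0.05],
)

```text
t: 9.03
position: [0.5165, 0.0158, 0.1778]
orientation: [0.653, 0.757, 0.001, 0.002]
wrist_force: [1.7, 0.2, -3.0]
opening: 0.0098
gripper_force: 58.7
```

Call:
servo_tool(
  targets=[-2,28,0,-0.03,-4,56,0,-0.06,-6,84,0,-0.09,-8,112,0,-0.12,-10,140,0,-0.15],
)

```text
t: 9.45
position: [0.5043, 0.1582, 0.1751]
orientation: [0.707, 0.707, 0.0, 0.0]
wrist_force: [0.4, 0.2, -3.1]
opening: 0.0098
gripper_force: 58.7
```

Call:
servo_tool(
  targets=[-2,28,0,-0.03,-4,56,0,-0.06,-6,80,0,-0.09,-7,100,0,-0.12,-7,110,0,-0.126],
)

```text
t: 9.87
position: [0.497, 0.2693, 0.175]
orientation: [0.75, 0.662, 0.0, -0.0]
wrist_force: [0.3, -0.5, -2.4]
opening: 0.0098
gripper_force: 58.7
```

Call:
servo_tool(
  targets=[0,0,0,0,0,0,0,0,0,0,0,0,0,0,0,0,0,0,0,0],
)

```text
t: 10.28
position: [0.4979, 0.2657, 0.175]
orientation: [0.75, 0.661, -0.0, 0.0]
wrist_force: [0.7, 0.8, -3.3]
opening: 0.0096
gripper_force: 58.7
```

```bash
python3 - <<'E'
from h import *
P={v:env.grab_frame(v) for v in("side","top")}
s=env.get_state();print(s["position"],s["orientation"],s["wrist_force"],s["opening"])
rep(P,["tub_1","tub_1_grip","tray_in"])
E
```

```text
[0.49782851 0.2660826  0.17507429] [7.50241374e-01 6.61164032e-01 1.78433171e-05 5.82339737e-05] [-0.35664895 -0.22741875 -2.99556388] 0.009979463732460909
tub_1 side [([494, 262, 79], 0.92), ([464, -272, -1], 0.6)]
tub_1 top [([495, 268, 78], 0.88), ([460, -268, 0], 0.73)]
tub_1_grip side [([498, 263, 212], 0.62)]
tub_1_grip top [([500, 268, 213], 0.61)]
tray_in side [([497, 269, 6], 0.72)]
tray_in top [([496, 267, 4], 0.7), ([458, -269, 136], 0.56)]
```

Call:
servo_tool(
  targets=[0,0,-20,0,0,0,-40,0,0,0,-58,0,0,0,-66,0,0,0,-71,0],
)

```text
t: 11.1
position: [0.4965, 0.2665, 0.1024]
orientation: [0.75, 0.662, -0.001, -0.0]
wrist_force: [-0.9, -0.2, -2.8]
opening: 0.0095
gripper_force: 58.7
```

Call:
servo_tool(
  targets=[0,0,-1,0,0,0,-2,0,0,0,-3,0,0,0,-4,0,0,0,-4,0],
)

```text
t: 11.52
position: [0.4987, 0.2674, 0.1013]
orientation: [0.75, 0.662, 0.001, 0.0]
wrist_force: [1.0, 0.8, -1.3]
opening: 0.0097
gripper_force: 58.8
```

Call:
servo_tool(
  targets=[0,0,0,0,0,0,0,0,0,0,0,0,0,0,0,0,0,0,0,0],
)

```text
t: 11.93
position: [0.4987, 0.2674, 0.1013]
orientation: [0.75, 0.662, 0.001, 0.0]
wrist_force: [2.3, 1.5, 5.0]
opening: 0.01
gripper_force: 59.6
```

Call:
servo_tool(
  targets=[0,0,0,0,0,0,0,0,0,0,0,0,0,0,0,0,0,0,0,0],
  jaw=1,
)

```text
t: 12.35
position: [0.497, 0.2667, 0.0994]
orientation: [0.75, 0.662, -0.001, -0.0]
wrist_force: [0.5, 1.1, -0.0]
opening: 0.0697
gripper_force: 0.0
```

Call:
servo_tool(
  targets=[0,0,0,0,0,0,10,0,0,0,30,0,0,0,60,0,0,0,95,0],
)

```text
t: 12.77
position: [0.4961, 0.2663, 0.1948]
orientation: [0.75, 0.662, -0.002, -0.001]
wrist_force: [0.4, 0.0, -0.7]
opening: 0.0856
gripper_force: 0.0
```

```bash
python3 - <<'E'
from h import *
P={v:env.grab_frame(v) for v in("side","top")}
s=env.get_state();print(s["t"],s["position"],s["orientation"],s["wrist_force"],s["opening"])
rep(P,["tub_1","tub_1_grip"])
E
```

```text
12.8667 [0.50148704 0.26838013 0.20300186] [0.74984484 0.66158615 0.00562751 0.00219319] [0.63826939 0.3397862  0.30475451] 0.08524072790792793
tub_1 side [([501, 267, 3], 0.93), ([464, -273, -4], 0.75)]
tub_1 top [([499, 266, 5], 0.72), ([619, 441, -2], 0.66), ([464, -265, 2], 0.59)]
tub_1_grip side [([498, 264, 138], 0.59)]
tub_1_grip top [([498, 270, 140], 0.87), ([620, 441, -2], 0.59)]
```

Call:
servo_tool(
  targets=[-2,-36,0,0.023,-5,-72,0,0.046,-7,-108,0,0.069,-9,-144,0,0.092,-12,-180,0,0.115],
)

```text
t: 13.48
position: [0.4841, 0.0855, 0.1933]
orientation: [0.71, 0.704, -0.001, -0.001]
wrist_force: [1.1, -0.8, -0.1]
opening: 0.0856
gripper_force: 0.0
```

Call:
servo_tool(
  targets=[-2,-36,0,0.023,-5,-72,0,0.046,-7,-108,0,0.069,-9,-144,0,0.092,-12,-180,0,0.115],
)

```text
t: 13.9
position: [0.4722, -0.0944, 0.1935]
orientation: [0.669, 0.744, -0.0, -0.001]
wrist_force: [0.6, -0.2, -0.7]
opening: 0.0855
gripper_force: 0.0
```

Call:
servo_tool(
  targets=[-2,-36,0,0.023,-5,-72,0,0.046,-7,-108,0,0.069,-9,-144,0,0.092,-11,-175,0,0.114],
)

```text
t: 14.32
position: [0.4612, -0.2698, 0.1933]
orientation: [0.625, 0.78, -0.0, -0.001]
wrist_force: [-0.0, -0.1, -0.5]
opening: 0.0851
gripper_force: 0.0
```

Call:
servo_tool(
  targets=[0,0,-20,0,0,0,-50,0,0,0,-80,0,0,0,-98,0,0,0,-98,0],
)

```text
t: 14.73
position: [0.4583, -0.265, 0.0905]
orientation: [0.626, 0.78, -0.0, -0.006]
wrist_force: [0.0, 0.7, -0.0]
opening: 0.0851
gripper_force: 0.0
```

Call:
servo_tool(
  targets=[0,0,0,0,0,0,0,0,0,0,0,0,0,0,0,0,0,0,0,0],
  jaw=-1,
  grip_force=90,
)

```text
t: 15.15
position: [0.4634, -0.2687, 0.0984]
orientation: [0.626, 0.78, -0.0, 0.001]
wrist_force: [0.3, 0.1, -0.3]
opening: 0.0256
gripper_force: 0.0
```

Call:
servo_tool(
  targets=[0,0,0,0,0,0,0,0,0,0,0,0,0,0,0,0,0,0,0,0],
)

```text
t: 15.57
position: [0.4628, -0.2685, 0.0982]
orientation: [0.626, 0.78, -0.0, 0.001]
wrist_force: [-2.0, 0.9, 5.9]
opening: 0.0088
gripper_force: 88.0
```

Call:
servo_tool(
  targets=[0,0,4,0,0,0,12,0,0,0,24,0,0,0,36,0,0,0,40,0],
)

```text
t: 15.98
position: [0.4638, -0.2689, 0.1398]
orientation: [0.626, 0.78, 0.0, 0.002]
wrist_force: [0.8, 0.0, -4.3]
opening: 0.009
gripper_force: 88.1
```

Call:
servo_tool(
  targets=[0,0,0,0,0,0,0,0,0,0,0,0,0,0,0,0,0,0,0,0],
)

```text
t: 16.4
position: [0.4622, -0.2678, 0.1363]
orientation: [0.626, 0.78, 0.0, -0.001]
wrist_force: [0.8, 0.4, -5.8]
opening: 0.009
gripper_force: 88.0
```

Call:
servo_tool(
  targets=[0,0,26,0,0,0,52,0,0,0,78,0,0,0,104,0,0,0,130,0],
)

```text
t: 16.82
position: [0.4622, -0.2679, 0.2677]
orientation: [0.626, 0.78, 0.0, -0.001]
wrist_force: [-0.0, 0.2, -6.0]
opening: 0.0085
gripper_force: 88.7
```

Call:
servo_tool(
  targets=[7,28,0,-0.02,14,56,0,-0.04,21,84,0,-0.06,28,112,0,-0.08,35,140,0,-0.11],
)

```text
t: 17.23
position: [0.4975, -0.1268, 0.2666]
orientation: [0.668, 0.744, -0.0, -0.0]
wrist_force: [-0.0, -1.0, -4.6]
opening: 0.0088
gripper_force: 88.7
```

Call:
servo_tool(
  targets=[7,28,0,-0.02,14,56,0,-0.04,21,84,0,-0.06,28,112,0,-0.08,35,138,0,-0.108],
)

```text
t: 17.65
position: [0.5325, 0.0116, 0.2665]
orientation: [0.707, 0.707, -0.0, -0.0]
wrist_force: [0.9, 0.1, -5.5]
opening: 0.0086
gripper_force: 88.7
```

Call:
servo_tool(
  targets=[10,4,0,0,25,8,0,0,40,8,0,0,45,8,0,0,45,8,0,0],
)

```text
t: 18.07
position: [0.5781, 0.0177, 0.2662]
orientation: [0.707, 0.708, -0.0, -0.0]
wrist_force: [0.0, -0.6, -5.3]
opening: 0.0086
gripper_force: 88.6
```

Call:
servo_tool(
  targets=[0,0,0,0,0,0,0,0,0,0,0,0,0,0,0,0,0,0,0,0],
)

```text
t: 18.48
position: [0.5773, 0.0177, 0.2672]
orientation: [0.707, 0.707, 0.0, 0.0]
wrist_force: [-0.4, -0.2, -5.2]
opening: 0.0084
gripper_force: 88.6
```

```bash
python3 - <<'E'
from h import *
P={v:env.grab_frame(v) for v in("side","top")}
s=env.get_state();print(s["t"],s["position"],s["orientation"],s["wrist_force"],s["opening"],s["qpos"])
rep(P,["tub_1","tub_1_grip","hook_seat"])
a=P["side"]["pixels"][60:240,140:340];b=P["top"]["pixels"][70:250,170:370]
cv2.imwrite("pics/f.png",cv2.resize(np.hstack([a,b]),(800,360),interpolation=cv2.INTER_CUBIC))
E
```

```text
18.5833 [0.57742999 0.01779211 0.26720848] [7.06821403e-01 7.07392028e-01 9.59966748e-05 1.16788028e-04] [ 0.13950042  0.19507751 -5.22480229] 0.008562737213198886 [-1.05677932e-01  7.41472734e-02  1.57694240e+00  2.63292357e-06
  1.49020064e+00 -1.06485129e-01]
tub_1 side [([498, 264, 4], 0.96), ([577, 14, 168], 0.86)]
tub_1 top [([579, 20, 170], 0.78)]
tub_1_grip side [([498, 267, 139], 0.79)]
tub_1_grip top [([498, 269, 143], 0.7)]
hook_seat side [([665, 16, 274], 0.72)]
hook_seat top []
```

View pics/f.png

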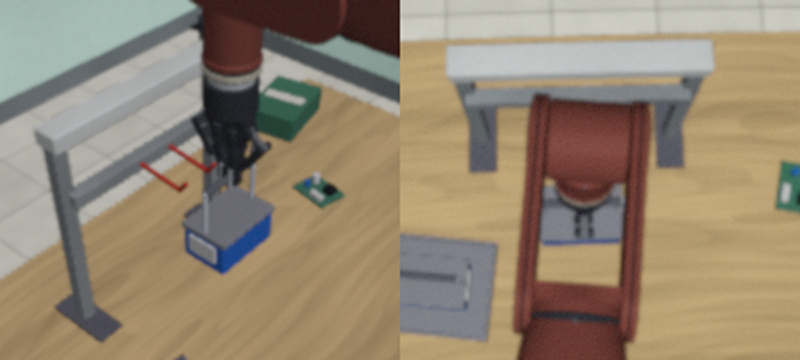

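The side crop shows the tub hanging plumb at about (228,230), in front of the prongs at (185,188) and (210,167). It weighs 5.3 N, so it's the full one. The knuckles should clear the lamp front at x≈0.737 by about 18 mm, so I'll slide in slowly and watch the force.

Call:
servo_tool(
  targets=[8,0,0,0,18,0,0,0,30,0,0,0,42,0,0,0,48,0,0,0],
)

```text
t: 19.3
position: [0.6271, 0.0178, 0.2667]
orientation: [0.707, 0.707, 0.0, 0.0]
wrist_force: [0.3, 0.6, -4.7]
opening: 0.0087
gripper_force: 88.6
```

Call:
servo_tool(
  targets=[3,0,0,0,6,0,0,0,9,0,0,0,12,0,0,0,15,0,0,0],
)

```text
t: 19.72
position: [0.6406, 0.0179, 0.2671]
orientation: [0.707, 0.707, -0.0, 0.0]
wrist_force: [1.3, -0.4, -5.2]
opening: 0.0088
gripper_force: 88.6
```

Call:
servo_tool(
  targets=[2,0,0,0,4,0,0,0,6,0,0,0,8,0,0,0,10,0,0,0],
)

```text
t: 20.13
position: [0.6507, 0.0179, 0.267]
orientation: [0.707, 0.707, 0.0, 0.0]
wrist_force: [-0.6, -0.4, -5.5]
opening: 0.0089
gripper_force: 88.7
```

Nothing touched so far. I'll advance in small steps.

Call:
servo_tool(
  targets=[1,0,0,0,2,0,0,0,3,0,0,0,4,0,0,0,5,0,0,0],
)

```text
t: 20.55
position: [0.6556, 0.0179, 0.267]
orientation: [0.707, 0.707, -0.0, -0.0]
wrist_force: [0.1, 0.2, -6.0]
opening: 0.0085
gripper_force: 88.7
```

Call:
servo_tool(
  targets=[1,0,0,0,2,0,0,0,3,0,0,0,4,0,0,0,5,0,0,0],
)

```text
t: 20.97
position: [0.6607, 0.0179, 0.267]
orientation: [0.707, 0.707, 0.0, -0.0]
wrist_force: [0.1, 0.1, -5.3]
opening: 0.0087
gripper_force: 88.7
```

```bash
python3 - <<'E'
from h import *
for i in range(3):
    P={"side":env.grab_frame("side")}
    rep(P,["tub_1","tub_1_grip","hook_seat"])
s=env.get_state();print(s["t"],s["position"],s["wrist_force"],s["opening"])
a=P["side"]["pixels"][80:200,150:310]
cv2.imwrite("pics/g.png",cv2.resize(a,(800,600),interpolation=cv2.INTER_CUBIC))
E
```

```text
tub_1 side [([498, 265, 6], 0.89), ([660, 14, 167], 0.57)]
tub_1_grip side [([496, 268, 138], 0.76), ([500, 265, 2], 0.38), ([666, 17, 271], 0.23)]
hook_seat side [([666, 16, 273], 0.94)]
tub_1 side [([502, 266, 3], 0.7), ([661, 14, 167], 0.6)]
tub_1_grip side [([499, 265, 137], 0.68)]
hook_seat side [([666, 18, 272], 0.68), ([617, 438, 0], 0.49)]
tub_1 side [([503, 266, 5], 0.92)]
tub_1_grip side [([500, 265, 139], 0.57)]
hook_seat side [([663, 18, 270], 0.61)]
21.5667 [0.66054245 0.01787186 0.26701587] [-0.01002124 -0.17261697 -5.80254119] 0.008840183363163985
```

View pics/g.png

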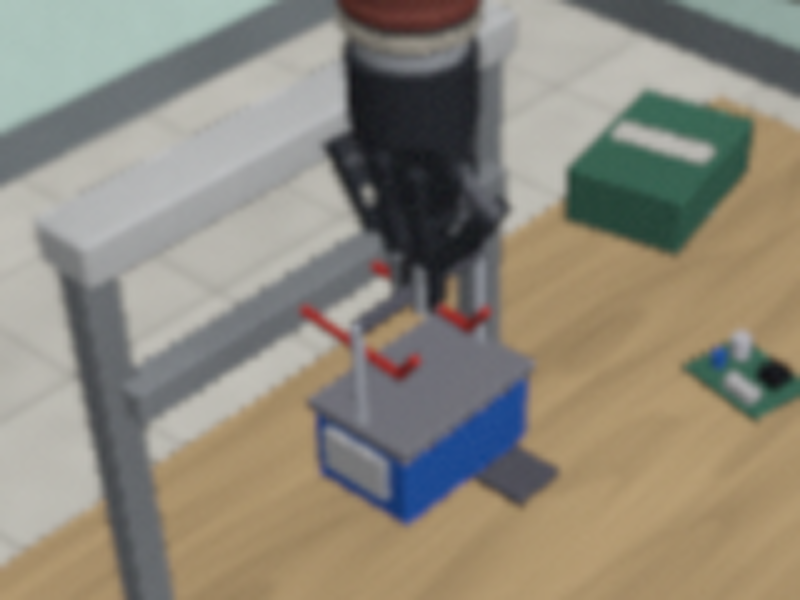

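The crop shows the handle uprights outside the prongs, with prong tips at (415,365) and (485,315), and the lid below them. The gripper is clear of the lamp, so I'll go 3 mm further in and lower.

Call:
servo_tool(
  targets=[1,0,0,0,3,0,-2,0,3,0,-6,0,3,0,-10,0,3,0,-14,0],
)

```text
t: 21.98
position: [0.6634, 0.0179, 0.2522]
orientation: [0.707, 0.707, -0.0, -0.0]
wrist_force: [-0.1, 0.4, -5.0]
opening: 0.0092
gripper_force: 88.7
```

Call:
servo_tool(
  targets=[0,0,-2,0,0,0,-5,0,0,0,-7,0,0,0,-9,0,0,0,-11,0],
)

```text
t: 22.4
position: [0.6636, 0.0179, 0.2419]
orientation: [0.707, 0.707, 0.0, 0.0]
wrist_force: [0.0, 1.7, -5.1]
opening: 0.0088
gripper_force: 88.7
```

Call:
servo_tool(
  targets=[0,0,-1,0,0,0,-2,0,0,0,-3,0,0,0,-4,0,0,0,-5,0],
)

```text
t: 22.82
position: [0.6636, 0.0179, 0.2371]
orientation: [0.707, 0.707, 0.0, 0.0]
wrist_force: [0.3, -0.1, -4.9]
opening: 0.0086
gripper_force: 88.7
```

Call:
servo_tool(
  targets=[0,0,-1,0,0,0,-1,0,0,0,-2,0,0,0,-2,0,0,0,-2,0],
)

```text
t: 23.23
position: [0.6635, 0.0179, 0.2349]
orientation: [0.707, 0.707, -0.0, -0.0]
wrist_force: [-0.6, -0.5, -6.0]
opening: 0.009
gripper_force: 88.7
```

Call:
servo_tool(
  targets=[0,0,-1,0,0,0,-1,0,0,0,-2,0,0,0,-2,0,0,0,-2,0],
)

```text
t: 23.65
position: [0.6639, 0.0179, 0.2342]
orientation: [0.707, 0.707, 0.0, 0.001]
wrist_force: [-1.8, 1.1, 2.7]
opening: 0.0082
gripper_force: 89.5
```

Call:
servo_tool(
  targets=[0,0,0,0,0,0,0,0,0,0,0,0,0,0,0,0,0,0,0,0],
  jaw=-0.3,
)

```text
t: 24.07
position: [0.6637, 0.0179, 0.233]
orientation: [0.707, 0.707, 0.0, 0.0]
wrist_force: [0.3, 0.5, -0.5]
opening: 0.0299
gripper_force: 0.0
```

```bash
python3 - <<'E'
from h import *
for i in range(2):
    P={"side":env.grab_frame("side")}
    rep(P,["tub_1","tub_1_grip"])
s=env.get_state();print(s["t"],s["position"],s["wrist_force"],s["opening"])
E
```

```text
tub_1 side [([498, 267, 3], 0.88), ([666, 16, 138], 0.81)]
tub_1_grip side [([499, 270, 138], 0.96)]
tub_1 side [([499, 263, 3], 0.91), ([665, 18, 133], 0.85)]
tub_1_grip side [([496, 266, 139], 0.79)]
24.3667 [0.66358333 0.01787341 0.23297952] [ 0.20036958 -0.14776645 -0.61470854] 0.029787984516653217
```

Hanging. Next I'll rise slowly and then withdraw.

Call:
servo_tool(
  targets=[0,0,5,0,0,0,12,0,0,0,20,0,0,0,29,0,0,0,38,0],
)

```text
t: 24.78
position: [0.6638, 0.0179, 0.2725]
orientation: [0.707, 0.707, 0.0, 0.0]
wrist_force: [0.3, 0.2, 0.2]
opening: 0.0297
gripper_force: 0.0
```

Call:
servo_tool(
  targets=[0,0,8,0,0,0,12,0,0,0,12,0,-3,0,12,0,-8,0,12,0],
)

```text
t: 25.2
position: [0.6552, 0.0179, 0.2822]
orientation: [0.707, 0.707, -0.0, -0.0]
wrist_force: [0.3, -0.7, -0.3]
opening: 0.0299
gripper_force: 0.0
```

Call:
servo_tool(
  targets=[-15,0,0,0,-35,0,0,0,-60,0,0,0,-90,0,0,0,-120,0,0,0],
)

```text
t: 25.62
position: [0.5336, 0.018, 0.2817]
orientation: [0.707, 0.707, -0.001, -0.001]
wrist_force: [-0.3, -0.4, 0.7]
opening: 0.0297
gripper_force: 0.0
```

Call:
servo_tool(
  targets=[-30,0,20,0,-60,0,40,0,-60,0,40,0,-60,0,40,0,-60,0,40,0],
)

```text
t: 26.03
position: [0.4755, 0.0179, 0.3224]
orientation: [0.707, 0.707, 0.0, 0.0]
wrist_force: [0.4, 0.7, -0.1]
opening: 0.0297
gripper_force: 0.0
```

```bash
python3 - <<'E'
from h import *
for i in range(2):
    P={v:env.grab_frame(v) for v in("side","top")}
    rep(P,["tub_1","tub_1_grip"])
rep(P,["hook_seat","tray_in","board","spray","driver"])
s=env.get_state();print(s["t"],s["position"],s["wrist_force"],s["opening"])
a=P["side"]["pixels"][100:340,90:410]
cv2.imwrite("pics/i.png",cv2.resize(a,(800,600),interpolation=cv2.INTER_CUBIC))
E
```

```text
tub_1 side [([500, 264, 3], 0.93), ([666, 16, 138], 0.56)]
tub_1 top [([664, 19, 136], 0.9), ([497, 267, 6], 0.77)]
tub_1_grip side [([499, 266, 138], 0.8), ([499, 267, 8], 0.42)]
tub_1_grip top [([498, 272, 143], 0.83), ([494, 266, 5], 0.54)]
tub_1 side [([666, 17, 136], 0.73), ([497, 265, 4], 0.48), ([330, 133, 0], 0.47)]
tub_1 top [([496, 266, 4], 0.87), ([669, 18, 137], 0.74)]
tub_1_grip side [([497, 266, 137], 0.72)]
tub_1_grip top [([499, 270, 140], 0.69)]
hook_seat side [([668, 16, 270], 0.63)]
hook_seat top [([668, 18, 271], 0.81)]
tray_in side [([496, 265, 6], 0.72)]
tray_in top [([498, 266, 4], 0.71)]
board side [([658, -371, 1], 0.5)]
board top [([650, -376, -1], 0.76)]
spray side [([616, 435, -2], 0.86)]
spray top [([620, 440, -4], 0.86), ([660, 20, 273], 0.67)]
driver side [([331, 130, -2], 0.5)]
driver top []
27.1333 [0.47557068 0.01788897 0.32304684] [ 0.74131624  0.20874383 -0.20732232] 0.029884042605932467
```

View pics/i.png

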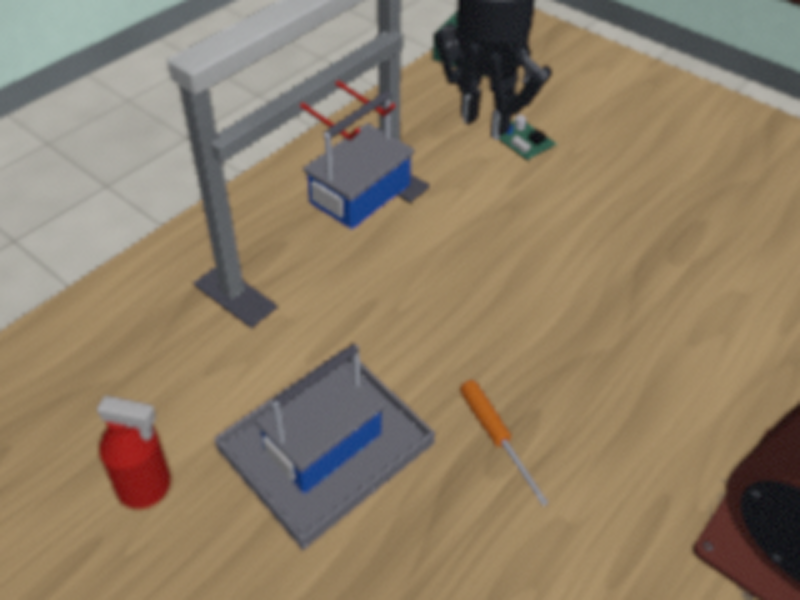

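The full tub hangs plumb on both prongs at about (360,175). The empty tub stands flat in the tray at about (325,430). The board, bottle and screwdriver haven't moved, and the arm is clear.

```bash
python3 -c "
from cell import env
print(env.close_job())"
```

```text
the job is handed in; nothing more can be done
None
```

The job is handed in, though the hand-in returned no verdict: the full tub (5.3 N) hangs plumb on both prongs, the empty one (about 2.8 N) stands flat in the tray, the board, bottle and screwdriver were left in place, and it took about 27 of the 72 s.

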